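Clamp the knife sharpener in its bench mount with the lever bolt

ROBOT

A 6-joint arm with a two-finger parallel gripper is mounted at the origin on a cart in front of the work surface, level with it; the furniture and walls round the work are solid. World frame = base frame: x ahead of the robot, y to its left, z up, the work surface at z = 0. Lengths are in m, angles in rad, forces in N, time in s.
With the tool pointing down it reaches from about 0.4 to 0.925 m from the base axis. Payload 12.5 kg.
Tool frame: the origin (TCP) lies at the very end of the fingers, on their centre line; the grasp point (between the pads) lies 19 mm behind it; z points along the fingers, y is the line along which they close (so a half turn about z gives the same grasp; the last joint's range is limited). The gripper opens to 95 mm and grips with 3 to 60 N. Pads are 20 mm wide; open, the fingers measure 119 mm over their backs; the gripper's body (75 mm by 180 mm) begins 59 mm behind the grasp point.
Start: joints at [-1.222, 0.491, 1.559, -0, 1.092, -0.106], TCP at [0.275, -0.561, 0.215] pointing down, gripper open.
Joint ranges: [-3.1, 3.1], [-0.84, 2.19], [0.05, 2.79], [-1.13, 4.28], [0.06, 2.93], [-2.69, 2.69]. Speed limits (rad/s): [2.22, 2.22, 2.79, 3.14, 3.14, 3.14].

INTERFACE

Orientations are given as a rotation vector (axis times angle).
In Python, from bench import arm, get_obs, eyes gives the robot as it stands. Calls block until the motion is done:
- arm.reach(position, orientation): joint-space move of the TCP to a pose.
- arm.move_linear(position, rot=None, rate=0.15, until_force=None): straight line of the TCP; rot=None keeps the orientation; rate is the mean speed in m/s. With until_force (N) it stops when the force on the tool has changed by that much, and returns True; else False.
- arm.move_joints(angles): joint-space move.
- arm.ungrasp() and arm.close_gripper(force=None): open the fingers fully, or close them until they stop; force is the grip in N (None keeps the last).
- arm.pause(seconds).
- arm.ik(position, orientation): joint angles nearest the present ones, or None.
- get_obs(): the state.
- eyes.camera(name): name is "scene" or "side" or "wrist"; returns (picture, depth): 480x640x3 uint8, blue, green, red; 480x640 float32, m along the optical axis (not along the pixel's ray), 0 where there is no reading.
- eyes.camera_params(name): a dict with "camera_matrix" (3x3 intrinsics, pixels), "rvec" (rotation vector, rad) and "tvec" (3), from world to camera coordinates, as OpenCV has them; the wrist camera has in their place "mount" (4x4, takes a point from camera to tool coordinates, whose origin is the TCP and whose axes are the flange's). Camera axes: x right, y down, z forward; pixel columns grow to the right and rows downward; lengths in m; the calibration is good to about 2 mm. A picture is of the moment at which its call begins: read the wrist's pose just before it. camera_params takes no time and is no camera call.
A pose or a line that the arm cannot do raises arm.IKError and nothing moves.
- arm.close_job(): hands the job in; it is judged then, once.
The state is a dict: "time": time; "joint_pos": joint angles; "qvel": joint speeds; "effort": joint torques, N m; "tcp_pos": TCP position; "orientation": TCP orientation; "ft_force": force on the tool from outside, world axes, zero at the start; "wrist_torque": the same for the moment, N m; "gripper_width": finger opening in m; "gripper_force": force on a finger pad.
Only numpy, scipy, OpenCV 4.12 (cv2) and the standard library are available. Lean on these libraries where they do the work, as an engineer would, in place of code of your own. Each camera call takes 0.05 s, during which the arm holds its last target. There are 200 camera calls.

TASK

Mount the knife sharpener for use: set it on the grey bench mount and slide its slotted foot fully home round the upright bolt, under the washer. Then turn the bolt clockwise by its upright lever until it is just snug on the foot (by feel, not wrenched tight), and only then fold the lever down flat so that it clamps. Leave everything else where it stands.

Things in the scene. Friction and masses are not known exactly. Their poses are not given: they have to be found in the camera images.
- sharpener: Pull-through knife sharpener, 0.63 to 0.9 kg, loose. Origin under the centre of its black housing (90 mm along x, 44 mm along y, top 71 mm up), z up, x towards the slotted nose. Its flat metal foot, 8 mm thick and 60 mm wide, runs from x = -50 to +133 mm; the nose is open in a slot 13 mm wide that ends at x = +110. Balances at x = +10 mm. Take the housing across y.
- slot_seat (a point): Point in the sharpener's slot, at (115, 0, 4) mm of its frame, where the bolt's axis stands when the foot is fully home.
- bench_mount: Grey plate 230 x 100 x 12 mm, fixed to the worktop. Origin at the centre of its underside, z up, x = slide-in direction. The bolt's axis is at x = +80 mm. Two rails, 10 mm high, guide the foot: 62.5 mm apart from x = 45 to 102 mm, flared to 80 mm apart at x = 23. The foot lies on the plate; home when the slot's end meets the bolt's 10 mm stem (sharpener's origin then at x = -35 mm).
- bolt: Captive upright lever bolt, z up on its axis. Origin level with the washer's underside; sinks 6 mm per clockwise turn (from above), no spin-back; 2.1 to 4.9 rad from start to contact. Turns with 0.05 N m when free; on the foot the load grows by some 8 N per 0.1 rad and the turning moment to about 0.15 N m at 10 N, 0.3 at 20 N, 0.6 at 45 N. Its x axis is the way the lever folds.
- washer: Steel washer on the bolt, 36 mm wide, 5 mm thick, turns with it; origin at the centre of the steel's underside. A nylon facing, 34 mm wide and worn to an unknown 1.0 to 2.6 mm, is glued beneath it and presses on the foot; at the start it is 2 to 4.7 mm clear of the foot's top. Snug is a load of 8 to 45 N here with the lever up; folding adds about 40 N; over 90 N damages the thread.
- lever (a joint): Angle of the bolt's flip lever: 0 upright (in line with the bolt), 1.57 folded flat towards the bolt's x. Hinge along the bolt's y, 15 mm above its origin. Starts within 0.15 of upright, stiff (0.15 to 0.2 N m, about 4 N near the tip), stays where it is left. Flat, it is 10 mm thick, level with the hinge, clear all round.
- lever_tip (a point): Point on the lever's middle line, 60 mm from its hinge, 4 mm short of its end. The lever is a metal paddle, 22 mm wide along the hinge axis and 10 mm thick, from 24 to 64 mm off the hinge, with a 16 mm wide neck below: the grip for turning the bolt.
- knife: Bystander: chef's knife lying on the round wooden board at the right; origin where blade and handle meet, on its underside.
- mug: Bystander at the back left: green and white mug with a handle, 97 mm tall; origin at the centre of its underside.
- timer: Bystander left of the bench mount: round egg timer, 62 mm wide, 43 mm tall; origin at the centre of its underside.
- salt_shaker: Bystander behind the work: salt shaker, 44 mm wide, 90 mm tall; origin at the centre of its underside.
- spice_jar: Bystander behind the work: spice jar with a dark cap, 41 mm wide, 105 mm tall; origin at the centre of its underside.
- jam_jar: Bystander behind the sharpener: jam jar with a white lid, 64 mm wide, 90 mm tall; origin at the centre of its underside.
- tea_light: Bystander at the left, near the front edge: tea light in a metal cup, 38 mm wide, 15 mm tall; origin at the centre of its underside.

How it is judged:
On the way, in this order (a step that is already met when the one before it is completed fails the run):
1. the sharpener's foot lies flat on the mount, fully home round the bolt (horizontal distance between slot_seat and bolt below 0.003 m and z of sharpener in the frame of bench_mount below 0.0135 m and angle between sharpener's own z axis and vertical below 0.04 rad), for 0.2 s.
2. the bolt is screwed down snug on the foot while its lever is still up (all of step 1 and contact force between washer and sharpener above 8 N and value of joint lever below 0.4 rad), for 0.2 s.
At the end, for the whole second after the job is handed in: The sharpener lies flat on the mount with its slot within 3 mm of fully home round the bolt, the lever is folded flat (within 0.17 rad), the washer clamps the foot with over 40 N, and all is at rest (all of step 1 and value of joint lever above 1.4 rad and contact force between washer and sharpener above 40 N and linear speed of sharpener below 0.02 m/s); the robot touches nothing.
It fails at once if the bolt is overtightened: the washer loads the foot with over 90 N (contact force between washer and sharpener above 90 N).
It fails at once if a bystander is moved by over 30 mm (distance of any of mug, timer, salt_shaker, spice_jar, jam_jar, tea_light, knife from where it was at the start of the episode above 0.03 m).
It also fails if it takes over 72 s, if anything falls off the work surface, if the arm or the gripper's body presses on something with over 40 N, if the wrist force passes 120 N, or if a joint passes its speed limit or range.

## Working session

There is one attempt and no reset: what is moved stays moved. The work goes in short steps, each a Python script; the robot and the scene stay as the last script left them, time stands still between calls to the robot, and variables do not carry over. Pictures are saved under pics/ and viewed, at most 10 in all, crops included, and the job is handed in when it is done.

```bash
mkdir -p pics; ls; python3 - <<'E'
from bench import arm, get_obs, eyes
import cv2, numpy as np
for n in ("scene","side"):
    p,d=eyes.camera(n); cv2.imwrite(f"pics/{n}0.png",p); np.save(f"pics/{n}0.npy",d)
    print(n,eyes.camera_params(n))
print(eyes.camera_params("wrist")); print(get_obs())
E
```

```text
pics
scene {'camera_matrix': array([[486.43391293,   0.        , 316.56327552],
       [  0.        , 486.43391293, 244.89996465],
       [  0.        ,   0.        ,   1.        ]]), 'rvec': array([ 2.08827054, -0.83049266,  0.40344895]), 'tvec': array([-0.44088513,  0.24382916,  1.52909447])}
side {'camera_matrix': array([[585.92035579,   0.        , 312.72278246],
       [  0.        , 585.92035579, 241.8328355 ],
       [  0.        ,   0.        ,   1.        ]]), 'rvec': array([ 0.83612878, -2.47803171,  1.20309044]), 'tvec': array([0.33753531, 0.31360671, 1.29276329])}
{'camera_matrix': array([[364.7730576 ,   0.        , 322.24815665],
       [  0.        , 364.7730576 , 237.35819503],
       [  0.        ,   0.        ,   1.        ]]), 'mount': array([[ 1.76259221e-04, -9.54486119e-01, -2.98255289e-01,
         8.43586446e-02],
       [ 9.99999911e-01,  2.82668365e-04, -3.13636768e-04,
         6.15665027e-04],
       [ 3.83669277e-04, -2.98255207e-01,  9.54486084e-01,
        -1.70620552e-01],
       [ 0.00000000e+00,  0.00000000e+00,  0.00000000e+00,
         1.00000000e+00]])}
{'time': 0.1, 'joint_pos': array([-1.22159272e+00,  4.91501870e-01,  1.55934392e+00, -1.32936314e-06,
        1.09167798e+00, -1.05573933e-01]), 'qvel': array([ 1.29879011e-03, -3.66902447e-04, -1.95701181e-03,  9.40451934e-05,
        7.36649229e-05, -3.77247118e-04]), 'effort': array([ 4.41983779e-03, -6.13623762e+01, -2.58607435e+01,  6.94348686e-02,
        4.70018294e-02, -6.19597608e-05]), 'tcp_pos': array([ 0.27450958, -0.56128086,  0.21413392]), 'orientation': array([-3.05982245e+00, -7.08015308e-01,  1.79511740e-04]), 'ft_force': array([ 0.27659645,  0.78686601, -0.24131978]), 'wrist_torque': array([ 0.06202024,  0.00436051, -0.05824957]), 'gripper_force': 0.0, 'gripper_width': 0.09494032476200057}
```

View pics/scene0.png

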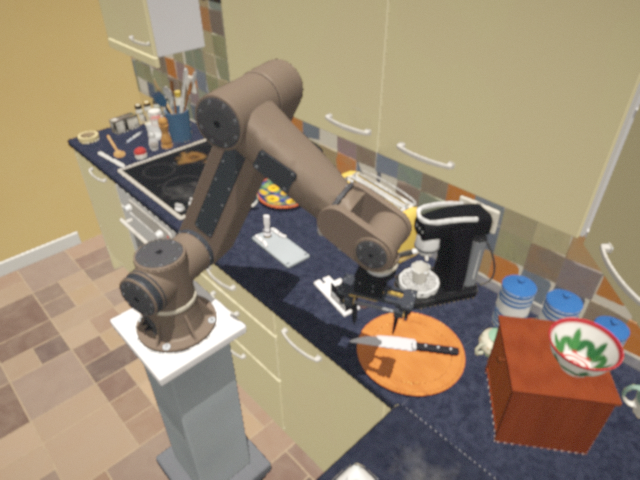

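View pics/side0.png

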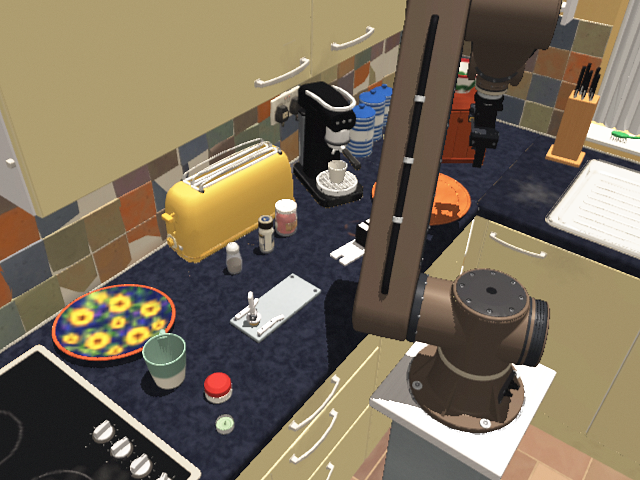

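The scene view shows the mount plate at about (280,247), bolt at (267,225) and sharpener at about (335,297), nose at upper left. The side view shows the plate at (277,307), bolt and lever at (252,305), sharpener nose at (345,252), and jam jar at (286,218).

```bash
cat > h.py <<'E'
from bench import arm, get_obs, eyes
import cv2, numpy as np
from scipy.spatial.transform import Rotation as R
def cam_pose(n, obs=None):
    "K, world-from-camera 4x4"
    c=eyes.camera_params(n); T=np.eye(4)
    if n=="wrist":
        T[:3,:3]=R.from_rotvec(obs["orientation"]).as_matrix(); T[:3,3]=obs["tcp_pos"]; T=T@c["mount"]
    else:
        T[:3,:3]=cv2.Rodrigues(c["rvec"])[0]; T[:3,3]=c["tvec"]; T=np.linalg.inv(T)
    return c["camera_matrix"],T
def cloud(d,K,T):
    v,u=np.mgrid[:480,:640]
    P=np.stack([(u-K[0,2])/K[0,0]*d,(v-K[1,2])/K[1,1]*d,d],-1)
    return P@T[:3,:3].T+T[:3,3]
def down(yaw):
    "tool pointing down, tool x axis at world angle yaw"
    c,s=np.cos(yaw),np.sin(yaw)
    return R.from_matrix(np.array([[c,s,0],[s,-c,0],[0,0,-1]])).as_rotvec()
def snap(name):
    o=get_obs(); p,d=eyes.camera("wrist"); K,T=cam_pose("wrist",o)
    cv2.imwrite(f"pics/{name}.png",p); np.savez(f"pics/{name}.npz",p=p,d=d,K=K,T=T)
    return p,d,K,T,cloud(d,K,T)
E
python3 - <<'E'
from h import *
for n,pts in (("scene",[(267,235),(267,220),(285,250),(265,238),(303,260),(335,295),(322,283)]),("side",[(253,297),(255,318),(233,318),(258,337),(320,291),(294,276),(345,252),(335,258),(362,233),(286,218),(218,387),(225,425),(166,360),(233,258),(265,235),(430,200)])):
    d=np.load(f"pics/{n}0.npy"); K,T=cam_pose(n); C=cloud(d,K,T)
    for u,v in pts: print(n,(u,v),C[v,u].round(3),d[v,u].round(3))
E
```

```text
scene (267, 235) [0.473 0.134 0.033] 1.844
scene (267, 220) [0.491 0.151 0.084] 1.834
scene (285, 250) [0.475 0.032 0.016] 1.796
scene (265, 238) [0.471 0.146 0.013] 1.862
scene (303, 260) [ 0.495 -0.045  0.003] 1.77
scene (335, 295) [ 0.422 -0.282  0.037] 1.57
scene (322, 283) [ 0.45  -0.192  0.014] 1.652
side (253, 297) [ 0.553  0.079 -0.   ] 1.499
side (255, 318) [0.475 0.159 0.037] 1.389
side (233, 318) [0.533 0.174 0.013] 1.421
side (258, 337) [0.442 0.187 0.018] 1.368
side (320, 291) [ 0.427 -0.038  0.006] 1.51
side (294, 276) [ 0.512 -0.038  0.011] 1.547
side (345, 252) [ 0.461 -0.201  0.013] 1.625
side (335, 258) [ 0.475 -0.173  0.003] 1.62
side (362, 233) [ 0.443 -0.253  0.057] 1.622
side (286, 218) [ 0.646 -0.171  0.064] 1.66
side (218, 387) [0.402 0.359 0.041] 1.226
side (225, 425) [0.344 0.402 0.008] 1.193
side (166, 360) [0.557 0.365 0.021] 1.307
side (233, 258) [0.654 0.041 0.052] 1.537
side (265, 235) [ 0.64  -0.073  0.065] 1.594
side (430, 200) [0.153 0.005 0.429] 1.093
```

```bash
python3 - <<'E'
from h import *
t=get_obs()["time"]
arm.reach([0.44,-0.24,0.30],down(1.4)); snap("w1"); print(get_obs()["time"]-t)
arm.reach([0.47,0.04,0.30],down(1.5)); snap("w2"); o=get_obs();print(o["time"]-t,o["joint_pos"].round(3),o["tcp_pos"])
a=cv2.imread("pics/w1.png");b=cv2.imread("pics/w2.png")
cv2.imwrite("pics/w12.png",cv2.resize(np.hstack([a[:, 100:540],b[:,100:540]]),(800,436)))
E
```

```text
1.4417
2.5833 [-0.057  0.183  1.794 -0.     1.165  0.015] [0.47028028 0.03891774 0.29990945]
```

View pics/w12.png

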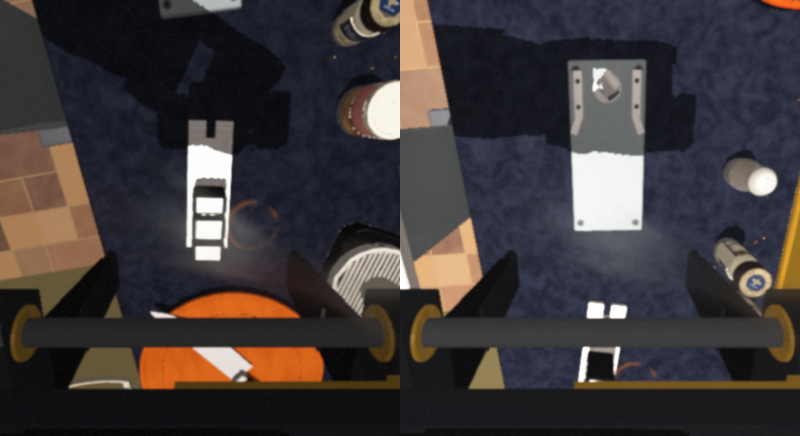

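The left view shows the sharpener, nose up at (210,122), with its housing around (210,220). The right view shows the mount with its bolt at (607,85), rails on both sides and the slide-in direction towards the top.

```bash
cat >> h.py <<'E'
def rect(C,z0,z1,c,r):
    "min-area rectangle of the biggest blob in a height band near c: centre, sizes, angle of long side, n"
    m=((C[...,2]>z0)&(C[...,2]<z1)&(np.hypot(C[...,0]-c[0],C[...,1]-c[1])<r)).astype(np.uint8)
    n,l,s,_=cv2.connectedComponentsWithStats(m,connectivity=4)
    if n<2: return None
    P=C[l==1+s[1:,4].argmax()]
    (x,y),(w,h),_=b=cv2.minAreaRect((P[:,:2]*1000).astype(np.float32))
    q=cv2.boxPoints(b); e=[q[1]-q[0],q[2]-q[1]]; e=max(e,key=np.linalg.norm)
    return np.round([x,y,max(w,h),min(w,h),np.degrees(np.arctan2(e[1],e[0]))%180,np.median(P[:,2])*1000,len(P)],2)
E
python3 - <<'E'
from h import *
f=lambda n:(lambda z:cloud(z["d"],z["K"],z["T"]))(np.load(f"pics/{n}.npz"))
C=f("w1");D=f("w2")
zz=C[...,2];print("table z",np.median(zz[(abs(zz)<.004)]), np.median(D[...,2][abs(D[...,2])<.004]))
print("housing",rect(C,.03,.085,(.44,-.28),.09)); print("top",rect(C,.064,.085,(.44,-.28),.09))
print("foot+",rect(C,.0045,.085,(.45,-.25),.13)); print("foot2",rect(D,.0045,.085,(.45,-.25),.13))
print("plate",rect(D,.006,.03,(.475,.07),.16))
print("rail",rect(D,.0175,.026,(.51,.13),.06),rect(D,.0175,.026,(.44,.13),.06))
print("bolt",[ (z,rect(D,z,z+.01,(.475,.15),.03)) for z in (.026,.035,.045,.055,.065,.075,.085,.095,.1)])
E
```

```text
table z 0.000568113214019561 0.0005714729266587115
housing [ 437.84 -300.13   89.93   45.08   79.12   70.48 2921.  ]
top [ 438.   -299.97   43.73   29.    168.7    70.86  918.  ]
foot+ [ 446.03 -260.08  183.15   60.13   78.62    9.71 6799.  ]
foot2 [ 441.05 -284.83   75.32   59.98   78.66   31.67 1450.  ]
plate [4.7983e+02 7.1290e+01 2.3045e+02 1.0020e+02 8.6600e+01 1.2680e+01
 1.4257e+04]
rail [521.34 130.95  78.86  14.69  90.81  22.47 717.  ] [445.5  135.67  79.99  14.95  82.34  22.42 713.  ]
bolt [(0.026, array([483.17, 146.62,  35.04,  26.16, 164.5 ,  30.63, 251.  ])), (0.035, array([478.64, 146.81,  15.76,   2.09, 126.46,  43.41,  25.  ])), (0.045, array([484.01, 144.6 ,  25.31,  13.11, 153.61,  46.66, 108.  ])), (0.055, array([482.  , 149.  ,  14.32,   1.29, 126.97,  59.83,  22.  ])), (0.065, array([4.8009e+02, 1.5294e+02, 3.3800e+00, 4.1000e-01, 1.2918e+02,
       7.0470e+01, 6.0000e+00])), (0.075, array([484.32, 148.6 ,  17.  ,   1.56, 131.72,  80.38,  27.  ])), (0.085, array([487.  , 146.37,  10.59,   1.31, 135.13,  89.49,  17.  ])), (0.095, array([488.18, 153.76,  21.87,  10.47, 124.9 , 103.65, 232.  ])), (0.1, array([488.26, 154.05,  21.46,   9.95, 125.83, 103.91, 247.  ]))]
```

Measured: mount centre (479.8, 71.3), yaw 86.6°; sharpener origin (437.9, −300.5), yaw 78.65°; bolt axis about (484.5, 151.2) with the lever nearly upright. Grasp and insert.

```bash
cat >> h.py <<'E'
MY=np.radians(86.6); MU=np.array([np.cos(MY),np.sin(MY),0]); MC=np.array([.4798,.0713,0])
def show(*k):
    o=get_obs(); print(round(o["time"],2),"tcp",o["tcp_pos"].round(4),"F",o["ft_force"].round(1),"M",o["wrist_torque"].round(2),"w",round(o["gripper_width"],4),"gf",round(o["gripper_force"],1),*k); return o
E
python3 - <<'E'
from h import *
sy=np.radians(78.65); g=np.array([.4379,-.3005,0])+.010*np.array([np.cos(sy),np.sin(sy),0])
arm.reach(g+[0,0,.12],down(sy))
arm.move_linear(g+[0,0,.022],rate=.12); show()
arm.close_gripper(40); show("grip")
arm.move_linear(g+[0,0,.085]); show("lift")
p=MC-.090*MU
arm.reach(p+[0,0,.085],down(MY)); show("over")
arm.move_linear(p+[0,0,.042],rate=.1)
hit=arm.move_linear(p+[0,0,.030],rate=.015,until_force=5); show("down",hit)
snap("w3")
E
```

```text
5.06 tcp [ 0.4402 -0.2908  0.0226] F [ 0.3 -0.2 -0.6] M [-0.07 -0.05 -0.01] w 0.0953 gf 0.0
5.92 tcp [ 0.4398 -0.2906  0.022 ] F [-1.6  0.2  1. ] M [-0.03 -0.01  0.04] w 0.044 gf 40.0 grip
6.48 tcp [ 0.4395 -0.2904  0.0843] F [-0.4  0.  -7.2] M [-0.02 -0.06 -0.03] w 0.0438 gf 40.0 lift
7.55 tcp [ 0.4747 -0.0193  0.0847] F [-0.3 -1.1 -7.5] M [-0.04 -0.11 -0.  ] w 0.044 gf 40.0 over
8.71 tcp [ 0.4745 -0.0185  0.0339] F [ 0.3 -0.   4.5] M [-0.07  0.01  0.03] w 0.0435 gf 40.0 down True
```

View pics/w3.png

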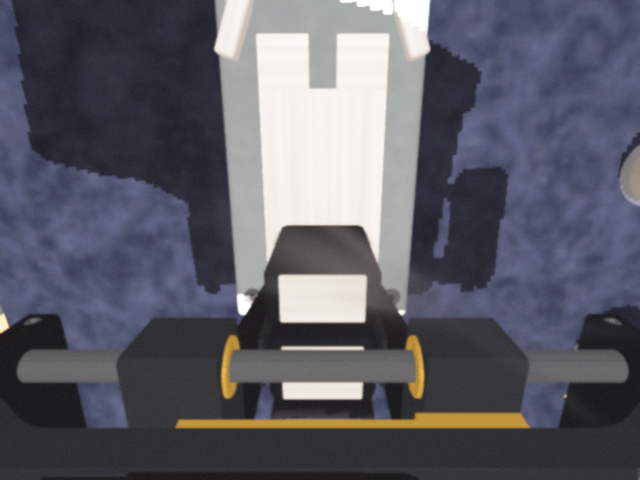

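The foot sits square and central between the flared rails: nose spans columns 257–389 (middle 323) and the plate's edges centre on 323. Slide it in.

```bash
python3 - <<'E'
from h import *
z=.0343
o=get_obs();arm.move_linear(np.r_[(MC-.090*MU)[:2],z],rate=.02); show()
h=arm.move_linear(MC-.040*MU+[0,0,z],rate=.05,until_force=20); o=show("near",h)
h=arm.move_linear(MC-.020*MU+[0,0,z],rate=.012,until_force=14); o=show("home",h)
print("tcp in mount",(o["tcp_pos"]-MC)@MU, (o["tcp_pos"]-MC)@np.array([-MU[1],MU[0],0]))
arm.ungrasp(); o=show("open")
arm.move_linear(o["tcp_pos"]+[0,0,.10],rate=.2)
p=MC+.03*MU
arm.reach(p+[0,0,.20],down(MY)); p,d,K,T,C=snap("w4")
print("foot",rect(C,.0165,.03,(.478,.03),.09)); print("housing",rect(C,.04,.095,(.478,.03),.08)); print("plate",rect(C,.006,.016,(.475,.07),.16))
print("lever",rect(C,.098,.11,(.485,.151),.04)); show()
P=T; c=np.linalg.inv(T)@np.r_[.4845,.1512,.03,1]; print("bolt px",(K@c[:3]/c[2])[:2])
E
```

```text
9.01 tcp [ 0.4743 -0.0185  0.0341] F [ 0.4  0.  -6.7] M [-0.01 -0.08 -0.  ] w 0.044 gf 40.0
10.16 tcp [0.4774 0.0312 0.0343] F [ 0.3 -0.2 -6.3] M [-0.01 -0.07 -0.01] w 0.0438 gf 40.0 near False
11.42 tcp [0.4784 0.0471 0.0341] F [ 0.3 -7.4 -4. ] M [-1.2  -0.11 -0.13] w 0.044 gf 40.0 home True
tcp in mount -0.024193488881886778 -4.858736577840702e-05
12.41 tcp [0.4777 0.0476 0.0336] F [-0.1  0.   0.6] M [ 0.01 -0.09  0.03] w 0.095 gf 0.0 open
foot [ 478.84   53.26  133.16   59.96   86.62   20.56 3073.  ]
housing [ 477.64   37.02   90.64   45.09   86.29   82.34 5213.  ]
plate [ 484.05  141.94  100.38   88.18  176.68   12.4  2669.  ]
lever [488.21 154.14  21.64   9.99 125.5  103.76 391.  ]
13.54 tcp [0.481  0.1012 0.1985] F [ 0.1  0.1 -0.1] M [-0.01 -0.1   0.04] w 0.0955 gf 0.0
bolt px [323.03021404 162.76763609]
```

View pics/w4.png

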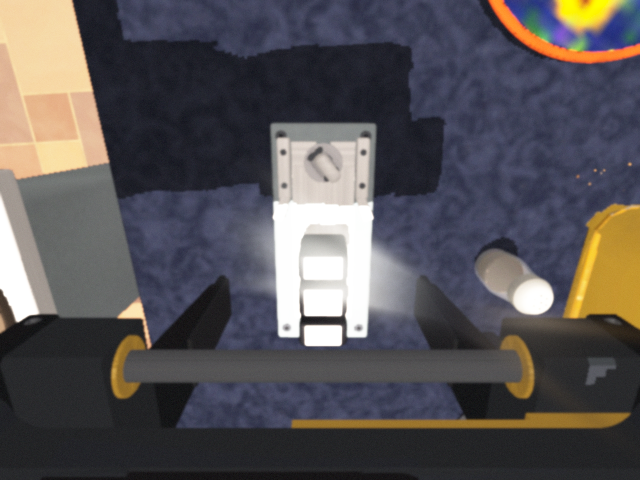

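The foot lies home under the washer (housing in mount frame x ≈ −34.4 mm), and the washer and lever are at (323,162). I'll look closer to find which way the lever folds.

```bash
python3 - <<'E'
from h import *
b=MC+.08*MU
arm.reach(b-.035*MU+[0,0,.15],down(MY)); p,d,K,T,C=snap("w5")
c=np.linalg.inv(T)@np.r_[b[:2],.05,1]; u,v=(K@c[:3]/c[2])[:2]; print(u,v)
u,v=int(u),int(v); im1=cv2.resize(p[max(v-60,0):v+60,u-70:u+70],None,fx=2.85,fy=2.85,interpolation=3)
# second view from the other side: tool x turned half round is out of reach of q6? use 35.5deg view
arm.reach(b-.035*np.array([np.cos(.62),np.sin(.62),0])+[0,0,.15],down(.62)); p,d,K,T,C=snap("w6")
c=np.linalg.inv(T)@np.r_[b[:2],.05,1]; u,v=(K@c[:3]/c[2])[:2]; u,v=int(u),int(v); print(u,v)
im2=cv2.resize(p[max(v-60,0):v+60,u-70:u+70],None,fx=2.85,fy=2.85,interpolation=3)
cv2.imwrite("pics/b56.png",np.hstack([im1,im2])); print(im1.shape,im2.shape); show()
for z in (.026,.03,.034,.038,.042,.046,.05,.055,.06): print(z,rect(C,z,z+.004,b,.03))
print("lever",rect(C,.098,.11,(.485,.151),.04))
E
```

```text
324.1250492482686 191.55630281960947
321 192
(342, 399, 3) (342, 399, 3)
14.86 tcp [0.4564 0.1306 0.1505] F [-0.4  1.2 -0.4] M [-0.06 -0.06  0.02] w 0.095 gf 0.0
0.026 [489.96 160.74   1.8    1.44  61.39  29.85   6.  ]
0.03 [492.09 159.2   32.79  12.91 137.39  30.8  341.  ]
0.034 [490.19 157.73   3.95   0.89 127.46  34.92   9.  ]
0.038 [4.9158e+02 1.5535e+02 1.3820e+01 2.6000e-01 1.2562e+02 4.1040e+01
 1.9000e+01]
0.042 [488.86 156.14  21.11   4.87 130.71  44.45  80.  ]
0.046 [489.21 151.15  22.26   8.27 122.67  47.01  97.  ]
0.05 [485.25 159.86   0.     0.     0.    53.98   1.  ]
0.055 [4.8955e+02 1.5478e+02 1.1640e+01 2.6000e-01 1.2543e+02 5.7340e+01
 1.7000e+01]
0.06 [485.65 160.32   0.93   0.   156.31  62.02   2.  ]
lever [488.25 154.08  21.54  10.24 126.03 103.83 565.  ]
```

View pics/b56.png

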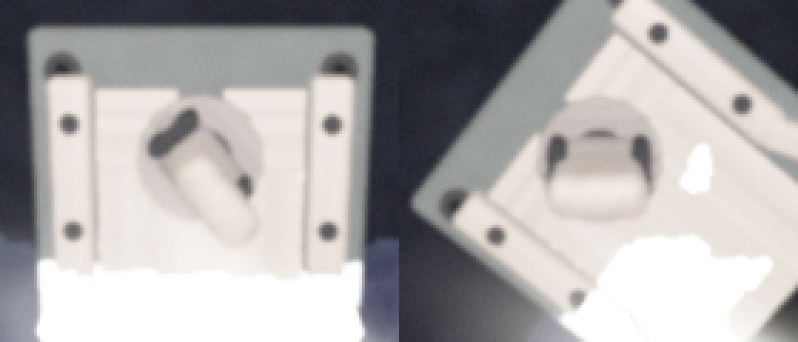

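The close views show the washer, two dark hinge ears and an upright paddle whose hinge axis lies at about 126°. They don't settle the fold direction, so I'll test that by force later. Grip the lever across its thickness and turn, following the bolt down.

```bash
cat >> h.py <<'E'
B=MC+.08*MU; Z0=.068
def mz(n=6):
    v=[]
    for _ in range(n): arm.pause(.02); o=get_obs(); v.append(np.r_[o["wrist_torque"][2],o["ft_force"]])
    return np.mean(v,0).round(3)
def turn(a,y0):
    "bolt turned by a rad clockwise since the start, gripped with start yaw y0"
    arm.reach([B[0],B[1],Z0-a*.006/(2*np.pi)],down(y0-a))
E
python3 - <<'E'
from h import *
y0=np.radians(125.8)
arm.reach([B[0],B[1],.17],down(y0)); print(get_obs()["joint_pos"].round(2))
arm.move_linear([B[0],B[1],Z0],rate=.12); print("free",mz()); arm.close_gripper(40); show("grip"); print(mz())
for a in np.linspace(.38,1.9,5):
    turn(a,y0); print(round(a,2),mz(3),round(get_obs()["joint_pos"][5],3),round(get_obs()["time"],2))
E
```

```text
[ 0.17  0.38  1.9  -0.    0.86 -0.45]
free [ 0.008  0.133 -0.21   0.432]
18.62 tcp [0.485  0.1512 0.0682] F [2.4 1.  3.1] M [ 0.22 -0.5  -0.05] w 0.0102 gf 40.0 grip
[-0.02   2.342  1.196  3.428]
0.38 [-0.034  1.691 -0.048  5.009] -0.077 19.23
0.76 [-0.064  0.682 -0.061  5.77 ] 0.303 19.73
1.14 [-0.052 -0.406  0.807  6.897] 0.683 20.23
1.52 [-0.029 -1.25   2.463  7.229] 1.063 20.73
1.9 [-0.052 -2.006  5.2    8.158] 1.443 21.23
```

```bash
python3 - <<'E'
from h import *
y0=np.radians(125.8)
for a in np.arange(2.0,3.03,.1):
    turn(a,y0); m=mz(3); o=get_obs(); print(round(a,2),m,round(o["joint_pos"][5],3),round(o["time"],2))
    if abs(m[0])>.16: break
E
```

```text
2.0 [-0.041 -2.706  4.814  7.375] 1.543 21.52
2.1 [-0.057 -2.224  6.121  8.191] 1.643 21.82
2.2 [-0.027 -2.897  6.737  7.931] 1.743 22.12
2.3 [-0.057 -3.052  7.006  7.37 ] 1.843 22.43
2.4 [-0.047 -2.496  7.608  7.674] 1.943 22.73
2.5 [-0.073 -2.399  8.063  7.234] 2.043 23.02
2.6 [-0.057 -2.468  8.944  7.269] 2.143 23.32
2.7 [-0.05  -1.812  9.744  7.383] 2.243 23.62
2.8 [-0.049 -2.341  9.574  6.284] 2.343 23.93
2.9 [-0.054 -2.009 10.325  6.73 ] 2.443 24.23
3.0 [-0.037 -1.892 10.908  6.166] 2.543 24.52
```

```bash
python3 - <<'E'
from h import *
arm.ungrasp(); show("open"); print(mz(3))
o=get_obs(); arm.move_linear(o["tcp_pos"]+[0,0,.085],rate=.2)
q=get_obs()["joint_pos"].copy(); q[5]-=np.pi; arm.move_joints(q)
x=R.from_rotvec(get_obs()["orientation"]).as_matrix()[:,0]
arm.move_linear(get_obs()["tcp_pos"]-.035*x,rate=.2)
p,d,K,T,C=snap("w7"); print("lever",rect(C,.092,.11,(.485,.151),.04)); show()
print("rails/foot",rect(C,.0165,.021,(.48,.1),.06))
for z in (.026,.030,.034): print(rect(C,z-.004,z,B,.03))
arm.move_linear(get_obs()["tcp_pos"]+.035*x,rate=.2); show()
E
```

```text
25.94 tcp [0.4845 0.1512 0.0651] F [-0.5 -0.  -0.5] M [ 0.14  0.08 -0.01] w 0.0949 gf 0.0 open
[0.023 0.277 0.38  0.309]
lever [484.25 151.13  22.32   9.39 133.81 101.1  550.  ]
29.59 tcp [0.5083 0.1257 0.1493] F [-0.4  0.1  0.2] M [-0.   -0.14  0.03] w 0.0954 gf 0.0
rails/foot [ 482.56  102.94  109.34   62.19   86.82   20.32 3726.  ]
[473.21 165.25   0.81   0.    37.78  23.91   2.  ]
[483.47 152.34  34.82  32.05  42.87  27.78 697.  ]
[4.7839e+02 1.6489e+02 3.1600e+00 1.9000e-01 4.2390e+01 3.1850e+01
 5.0000e+00]
29.92 tcp [0.4833 0.1517 0.1495] F [-0.8 -0.4 -0.2] M [ 0.04 -0.2  -0.  ] w 0.0952 gf 0.0
```

The bolt turned exactly as commanded (lever at 133.8°, 2.7 mm lower). Regrip and continue to contact.

```bash
cat >> h.py <<'E'
B=B+[-.0003,.0004,0]
E
python3 - <<'E'
from h import *
y1=np.radians(125.8)-3.0+np.pi   # yaw at a=3.0
y0=y1+3.0
turn_z=Z0-3.0*.006/(2*np.pi)
arm.move_linear([B[0],B[1],turn_z],rot=down(y1),rate=.12); print("free",mz(3)); arm.close_gripper(40); print(mz(3))
for a in np.arange(3.1,5.2,.1):
    turn(a,y0); m=mz(3); o=get_obs(); print(round(a,2),m,round(o["joint_pos"][5],3),round(o["time"],2))
    if abs(m[0])>.13: break
E
```

```text
free [ 0.016  0.343 -0.049  0.099]
[ 0.021  1.456  3.425 -1.876]
3.1 [-0.04   1.911  4.43  -1.635] -0.496 32.46
3.2 [-0.041  2.284  4.411 -2.072] -0.396 32.76
3.3 [-0.044  2.22   4.404 -2.384] -0.296 33.06
3.4 [-0.067  2.96   4.83  -1.274] -0.197 33.36
3.5 [-0.078  1.873  4.453 -1.318] -0.097 33.66
3.6 [-0.095  1.856  4.86  -0.273] 0.003 33.96
3.7 [-0.059  2.169  4.674  0.853] 0.103 34.26
3.8 [-0.044  1.5    5.005  0.901] 0.203 34.56
3.9 [3.000e-03 1.727e+00 4.383e+00 2.403e+00] 0.303 34.86
4.0 [0.006 1.47  4.757 2.689] 0.404 35.16
4.1 [0.041 1.16  5.064 3.067] 0.504 35.46
4.2 [0.073 1.074 4.557 3.542] 0.604 35.76
4.3 [0.123 0.509 4.786 4.45 ] 0.704 36.06
4.4 [0.152 0.596 5.944 4.858] 0.804 36.36
```

```bash
python3 - <<'E'
from h import *
print(mz(5)); p,d,K,T,C=snap("w8"); o=show(); x=R.from_rotvec(o["orientation"]).as_matrix()[:,0]; print("yaw",np.degrees(np.arctan2(x[1],x[0])))
c=np.linalg.inv(T)@np.r_[B[:2],.045,1]; u,v=(K@c[:3]/c[2])[:2]; u,v=int(u),int(v); print(u,v)
cv2.imwrite("pics/b8.png",cv2.resize(p[max(v-90,0):v+90,u-120:u+120],None,fx=3,fy=3,interpolation=3))
for z in (.022,.026,.030,.034,.038,.042): print(rect(C,z,z+.004,B,.03))
E
```

```text
[0.144 0.574 4.292 5.061]
36.49 tcp [0.4844 0.1517 0.0642] F [0.3 4.9 3.7] M [ 1.08 -0.21  0.15] w 0.0096 gf 40.0
yaw 53.89707077028749
321 279
[497.72 162.46   6.29   0.94 134.59  24.2   16.  ]
[ 487.01  154.58   35.02   28.54  143.93   27.32 1000.  ]
[488.19 165.49   5.55   1.32 161.47  31.61  23.  ]
[495.56 161.59   9.62   1.43 123.99  35.97  32.  ]
[487.59 155.71  16.34  10.87 142.94  40.95 129.  ]
[491.42 161.05  14.65   4.7  144.18  42.64 147.  ]
```

View pics/b8.png

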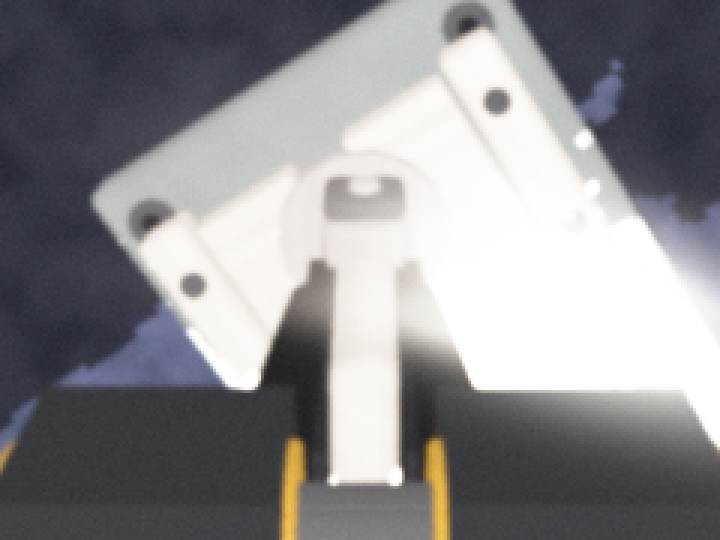

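The lever sits square in the grip (no slip; dark hinge block at (365,200) is symmetric). The static moment of +0.15 N m means contact. I'll probe the breakaway moment with tiny steps.

```bash
python3 - <<'E'
from h import *
q=get_obs()["joint_pos"].copy(); print(mz(3))
for i in range(3):
    q[5]+=.012; arm.move_joints(q); print(mz(4), get_obs()["joint_pos"][5].round(4), round(get_obs()["time"],2))
E
```

```text
[0.16  0.038 4.991 4.432]
[0.34  1.1   4.969 1.423] 0.8139 36.86
[0.321 0.851 4.929 1.727] 0.8271 37.17
[0.301 0.741 5.029 1.681] 0.8392 37.49
```

Breakaway saturates at about 0.32 N m, so the load is about 21 N: snug. Release and fold, testing the push direction by force.

```bash
cat > fold.py <<'E'
from h import *
ZH=.0351; H=.012
x=R.from_rotvec(get_obs()["orientation"]).as_matrix(); N=-x[:,1]; N[2]=0; N/=np.linalg.norm(N)
def P(s,z,sg): return np.r_[(B+sg*N*(s-H))[:2],z]
def test(sg):
    arm.reach(P(-.020,.115,sg),get_obs()["orientation"]); arm.move_linear(P(-.020,.087,sg),rate=.12)
    h=arm.move_linear(P(.014,.087,sg),rate=.03,until_force=10); show("test",sg,h); return not h
def fold(sg):
    for f in (.5,.75,1.0,1.25,1.45):
        h=arm.move_linear(P(.05*np.sin(f)-.005*np.cos(f),ZH+.05*np.cos(f)+.005*np.sin(f),sg),rate=.05,until_force=25); show(f,h)
    h=arm.move_linear(P(.050,ZH+.002,sg),rate=.015,until_force=20); show("flat",h)
E
python3 - <<'E'
from h import *
arm.ungrasp(); o=show("open"); arm.move_linear(o["tcp_pos"]+[0,0,.055],rate=.2); arm.close_gripper(40)
from fold import *
print("N",N)
sg=1
if not test(1):
    arm.move_linear(P(-.020,.087,1),rate=.1); arm.move_linear(P(-.020,.115,1),rate=.15); sg=-1
    ok=test(-1); print("other",ok)
    if not ok: raise SystemExit
print("fold towards",sg*N); open("sg","w").write(str(sg))
show()
E
```

```text
38.91 tcp [0.4844 0.1517 0.0642] F [-0.2 -0.   0.4] M [0.02 0.01 0.01] w 0.0952 gf 0.0 open
N [-0.78621507  0.61795297  0.        ]
42.77 tcp [0.4827 0.1527 0.087 ] F [ 1.2 -1.5 -0.3] M [-0.26 -0.28 -0.01] w 0.0004 gf 0.8 test 1 False
fold towards [-0.78621507  0.61795297  0.        ]
42.77 tcp [0.4827 0.1527 0.087 ] F [ 1.2 -1.5 -0.3] M [-0.26 -0.28 -0.01] w 0.0004 gf 0.8
```

```bash
python3 - <<'E'
from fold import *
fold(1)
p0=get_obs()["tcp_pos"]; arm.move_linear(p0+[0,0,.06],rate=.15)
arm.move_linear(p0+[0,0,.10]-.05*MU,rate=.2)
p,d,K,T,C=snap("w9"); show()
c=np.linalg.inv(T)@np.r_[B[:2],.035,1]; u,v=map(int,(K@c[:3]/c[2])[:2]); print(u,v)
cv2.imwrite("pics/b9.png",cv2.resize(p[max(v-110,0):v+110,max(u-150,0):u+150],None,fx=2.5,fy=2.5,interpolation=3))
L=B+.045*N
m=np.hypot(C[...,0]-L[0],C[...,1]-L[1])<.012; Q=C[m]; Q=Q[Q[:,2]>.03]
s=(Q-B)@N; k=np.polyfit(s,Q[:,2],1) if len(Q)>10 else None; print(len(Q),"top z",np.median(Q[:,2]) if len(Q) else None,"slope",k)
print("housing",rect(C,.04,.095,(.478,.03),.08))
E
```

```text
43.08 tcp [0.478  0.1565 0.0811] F [ 1.6  0.2 -0.7] M [-0.05 -0.32 -0.01] w 0.0005 gf 0.5 0.5 False
43.48 tcp [0.469  0.1632 0.0748] F [-0.3  0.7 -0.2] M [-0.03 -0.06  0.02] w 0.0002 gf 0.0 0.75 False
43.88 tcp [0.4622 0.1685 0.066 ] F [0.2 0.5 0.2] M [-0.06 -0.02  0.03] w 0.0 gf 0.0 1.0 False
44.28 tcp [0.4573 0.1725 0.0554] F [-0.  -1.  -0.3] M [ 0.02 -0.11 -0.  ] w 0.0002 gf 0.0 1.25 False
44.63 tcp [0.455  0.1744 0.0459] F [0.1 0.3 0.4] M [-0.08 -0.   -0.04] w 0.0006 gf 0.0 1.45 False
45.09 tcp [0.4545 0.1751 0.0408] F [-2.5 -0.9 17. ] M [-0.21  0.48 -0.03] w 0.0008 gf 8.7 flat True
46.16 tcp [0.4512 0.1255 0.1398] F [-0.4 -0.2  0.3] M [-0.03  0.01 -0.05] w 0.0005 gf 0.0
334 183
1003 top z 0.04189005906906079 slope [-0.00486417  0.08152761]
housing [ 477.92   38.63   87.06   45.35   86.78   81.86 6016.  ]
```

View pics/b9.png

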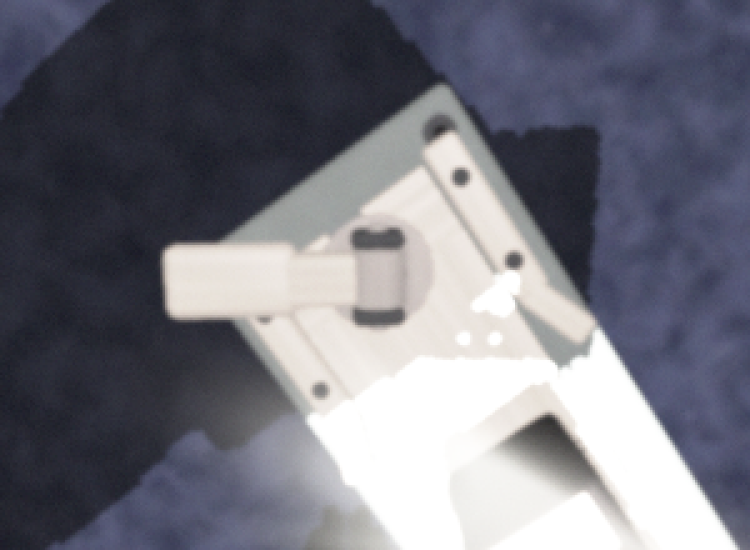

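The lever lies flat, pointing left at (165–290, 280); the foot is under the washer. A quick offline check of the slope without outliers, then hand in.

```bash
python3 - <<'E'
from h import *
z=np.load("pics/w9.npz"); C=cloud(z["d"],z["K"],z["T"]); N=np.array([-.786,.618,0])
s=(C-B)@N; t=(C-B)@np.array([.618,.786,0]); m=(s>.026)&(s<.06)&(abs(t)<.007)&(C[...,2]>.03)&(C[...,2]<.06)
k=np.polyfit(s[m],C[...,2][m],1); print(m.sum(),k)
if abs(k[0])<.12: arm.close_job(); print("handed in",get_obs()["time"])
E
```

```text
872 [0.00138945 0.04178276]
the job is handed in; nothing more can be done
the job is handed in; nothing more can be done
```

The job is handed in at about 46 s: the sharpener is home on the mount, the bolt is snug at roughly 21 N (estimated from the turning moment), and the lever is folded flat. I have not seen the judge's result.

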